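Clamp the catch tray and tip out the rinsed beads

ROBOT

A 6-joint arm with a two-finger parallel gripper is mounted at the origin on the work surface. World frame = base frame: x ahead of the robot, y to its left, z up, the work surface at z = 0. Lengths are in m, angles in rad, forces in N, time in s.
With the tool pointing down it reaches from about 0.275 to 0.975 m from the base axis. Payload 8.4 kg.
Tool frame: the origin (TCP) lies between the finger pads; the fingertips stand bot.tip_extent ahead of it and the grasp point (between the pads) lies 6 mm ahead of it (bot.tip_extent is the distance from the TCP to the fingertips, in m); z points along the fingers, y is the line along which they close (so a half turn about z gives the same grasp; the last joint's range is limited). The gripper opens to 92 mm and grips with 3 to 60 N. Pads are 20 mm wide; open, the fingers measure 128 mm over their backs; the gripper's body (75 mm by 189 mm) begins 69 mm behind the grasp point.
Start: joints at [-1.322, 0.353, 1.633, -0, 1.155, -0.002], TCP at [0.155, -0.605, 0.24] pointing down, gripper open.
Joint ranges: [-2.63, 2.63], [-0.92, 2.1], [0.06, 2.66], [-1.3, 4.44], [0, 2.69], [-3.02, 3.02]. Speed limits (rad/s): [2.22, 2.22, 2.79, 3.14, 3.14, 3.14].

INTERFACE

Orientations are given as a rotation vector (axis times angle).
In Python, from cell import bot, eyes, order, probe_bus gives the robot as it stands (bot), with the cameras (eyes), the job (order) and the readings (probe_bus).
- The arm moves only by the tool nudge_tcp, called after "Emit:" as a command line: name --argument value ..., lists and objects as JSON in quotes. Schema: {"type":"object","properties":{"moves":{"type":"array","items":{"type":"object","properties":{"trans":{"type":"array","items":{"type":"number"},"minItems":3,"maxItems":3},"turn":{"type":"number"}},"additionalProperties":false},"minItems":1,"maxItems":12},"aperture":{"type":"number"},"squeeze":{"type":"number"},"only":{"type":"string"},"quiet":{"type":"boolean"},"lines":{"type":"string"}},"required":["moves"],"additionalProperties":false}. moves is a list of rows, 1 to 12 of them, each an object with the fields trans (a list: dx, dy, dz in shares of the most that a row can go, 1 being 50 mm), turn (a turn about the tool's z in fractions of the full range, 1 being pi rad); a field left out counts as zero; each row shifts and turns the commanded pose from where the row before left it, along the tool's axes as they then stand; what a row does not reach is not made up. A row lasts 1/10 s, in which the tool goes at most 0.05 m and 0.15 rad, less where a joint would pass 70% of its speed; a pose out of reach is approached as far as the arm can. aperture is the finger opening in m, set as the call begins (left out keeps the last). The fingers move at their own pace and stop on an object; squeeze is the grip in N (left out, the last holds). Time passes only in rows, so rows that do not move let the fingers close. The tool returns the time, the measured TCP pose, the force, the opening and the grip force at its end. only (a regular expression) keeps the lines of the reply that match it, lines (a string "A,B") keeps lines A to B, and quiet returns only ok. Input that does not fit is refused with a message, and nothing moves.
- probe_bus.get_obs(): the state, without advancing time (a new reading comes with each control period).
- eyes.grab_frame(name): name is "side" or "top" or "wrist"; returns the picture (480x640x3 uint8, blue, green, red); there is no depth.
- eyes.camera_info(name): a dict with "fx", "fy", "cx", "cy" (pixels), "R" (3x3) and "t" (3): a world point X has camera coordinates R X + t; the wrist camera has in their place "tool_from_camera" (4x4, takes a point from camera to tool coordinates, whose origin is the TCP and whose axes are the flange's). Camera axes: x right, y down, z forward; pixel columns grow to the right and rows downward; lengths in m; the calibration is good to about 2 mm. The wrist camera is an equidistant fisheye: a pixel r from the principal point sees the ray r / f radians off the axis. A picture is of the moment at which its call begins: read the wrist's pose just before it. camera_info takes no time and is no camera call.
- order.sign_off(): hands the job in; it is judged then, once.
The state is a dict: "clock": time; "joint_pos": joint angles; "joint_vel": joint speeds; "effort": joint torques, N m; "eef_pos": TCP position; "orientation": TCP orientation; "ft_force": force on the tool from outside, world axes, zero at the start; "ft_torque": the same for the moment, N m; "finger_gap": finger opening in m; "grip_force": force on a finger pad.
Only numpy, scipy, OpenCV 4.12 (cv2) and the standard library are available. Lean on these libraries where they do the work, as an engineer would, in place of code of your own. Each camera call takes 0.05 s, during which the arm holds its last target. There are 200 camera calls.

TASK

Set the yellow catch tray flat in its nest on the rinse station, grey ledge under the toggle clamp, and push the clamp's red handle all the way down past its over-center point so that it stays locked on the ledge. Then tip the mesh basket by its blue bar until all four beads have rolled out of the spout into the clamped tray, and bring the basket back to level. Leave the other things on the bench where they are.

Things in the scene. Friction and masses are not known exactly. Their poses are not given: they have to be found in the camera images.
- station: Rinse station fixed on the bench: aluminium plate 130 x 520 x 10 mm, long along its own y. Origin on the bench (z = 0) under the middle of the tray nest; z up. Along its y: toggle clamp at -y, nest at the middle, tipping basket at +y.
- tray: Loose yellow catch tray, 62 mm wide (its x), 170 long (its y), about 0.35 kg, on the robot's side of the station, left or right. Origin under its centre, z up. Open bin from y = -45 to +85 mm: walls 4 thick, 40 high, floor 4. Solid grey ledge, flat top 24 mm high, from y = -85 to -45. Seated, its axes match the station's (ledge at -y, under the clamp).
- nest_center (a point): Middle of the nest, on the plate's top 10 mm above the bench: where the seated tray's origin goes, let down from above. Dark corner angles (tops 20 mm above the bench) leave a gap of 72 mm in x, 180 mm in y: 5 mm play all round. Beside the tray they are absent between station y = -54 and +44 mm, so fingers there stay clear.
- tray_grip (a point): Point on the tray's centreline at y = 0, 26 mm above its underside: a good point for a grasp across the 62 mm width; at the nest, basket and open clamp leave room there.
- clamp_handle (a joint): Handle of the hold-down toggle clamp (rad), hinged about station x. 0 = open (start): grip points up, leaning to station -y, 76 deg above level. 1.19 = stop, locked: points to station -y, 8 deg above level (elevation = 1.33 - value). Takes 2 to 7 N near the tip. Over a seated tray, dead centre is about 1.10: let go short of it, it springs back to about 0.87; past it, it snaps to the stop.
- clamp_pivot (a point): Hinge point of the clamp handle: station (0, -211, 72) mm. It does not move.
- clamp_handle_tip (a point): On the centreline of the red grip, 130 mm from clamp_pivot; the grip is a round bar of 22 mm diameter, from 50 to 135 mm from the pivot with round ends (so out to 146 mm).
- clamp_foot: Black rubber foot, 20 mm across, on the clamp's steel arm, which swings from upright down towards +y to level as the handle goes down. Origin at the centre of its pressing face. Locked, it presses the ledge at station y = -72 mm with about 25 N through a spring.
- basket (a joint): Tip angle (rad) of the steel mesh basket about basket_pivot (axis along station x). 0 = level on its rest (start); grows as the rear bar rises and the spout dips over the tray; stop at 1.4. Stiff hinge: stays where left; moving it by the bar takes 4 to 17 N. Beads start rolling out at about 0.6 to 0.9; 1.25 empties it.
- basket_pivot (a point): Hinge point of the basket, 30 mm under its floor: station (0, 115, 75) mm. It does not move.
- basket_bar (a point): Middle of the blue round bar behind the basket, 12 mm diameter, 76 long along station x. Level, it lies 167 mm behind (+y) and 80 mm above basket_pivot, 35 mm behind the rear wall, whose rim is 5 mm higher than the bar. It may turn between the fingers as it is lifted round the pivot.
- basket_spout (a point): Lip of the spout, the notch 50 mm wide in the basket's front rim: level, 10 mm in front (-y) of and 60 mm above basket_pivot, 20 mm beyond the seated tray's end; it swings out over the tray as the basket tips. The basket is 86 mm wide, its floor 105 mm above the bench, rim 55 mm above its floor; a ramp 30 mm high leads from floor to spout.
- bead0_center (a point): Centre of a polished copper bead, a ball of 23 mm, 50 g. Four beads (two copper, two brass) lie in the basket.
- bead1_center (a point): Centre of a brass bead, as bead0.
- bead2_center (a point): Centre of a copper bead, as bead0.
- bead3_center (a point): Centre of a brass bead, as bead0.
- bench_block: Bystander: square steel bench block, 75 x 75 x 25 mm, 1 kg, origin under its centre. It lies on the robot's side of the station, oppopoint the tray.
- mandrel: Bystander: tapered steel ring mandrel, 240 mm long along its x, on a small foot; origin at its thick end, underside.
- mallet: Bystander: small hammer lying beyond the station.
- flux: Bystander: amber glass jar, 56 mm across and 130 mm high, origin under its centre.
- driver: Bystander: screwdriver lying beyond the basket's end of the station.
- pinblock: Bystander: dark wooden block 100 x 70 x 42 mm with a cork pad, origin under its centre.
- cup: Bystander: blue cup, 72 mm across and 90 mm high, origin under its centre.

How it is judged:
By the outcome, as a careful person would: the job done as asked, in the order asked, and still so for the second after the job is handed in, with the robot touching nothing.
It also fails if it takes over 72 s, if anything falls off the work surface, if the arm or the gripper's body presses on something with over 40 N, if the wrist force passes 120 N, or if a joint passes its speed limit or range.

## Working session

There is one attempt and no reset: what is moved stays moved. The work goes in short steps, Python scripts to look and compute and a tool call to move; the robot and the scene stay as the last step left them, time stands still between calls to the robot, and variables do not carry over. Pictures are saved under pics/ and viewed, at most 10 in all, crops included, and the job is handed in when it is done.

```bash
ls; mkdir -p pics; python3 - <<'E'
from cell import bot, eyes, order, probe_bus
import cv2
print(bot.tip_extent, {k:v for k,v in probe_bus.get_obs().items() if k in('clock','eef_pos','orientation')})
for n in('top','side','wrist'):
    c=eyes.camera_info(n); print(n,c)
    cv2.imwrite(f'pics/{n}0.png',eyes.grab_frame(n))
E
```

```text
cell.py
pics
0.025 {'clock': 0.0, 'eef_pos': array([ 0.1549869 , -0.60499835,  0.23885511]), 'orientation': array([-3.11553168e+00, -3.92651629e-01,  2.31913333e-04])}
top {'fx': 516.1418889239492, 'fy': 516.1418889239492, 'cx': 331.17223635664175, 'cy': 240.68342666532666, 'R': array([[ 0.02973531, -0.9995476 , -0.00451692],
       [-0.99210033, -0.02896219, -0.1220579 ],
       [ 0.12187186,  0.00811066, -0.9925127 ]]), 't': array([-0.01176987,  0.55792739,  1.31684436])}
side {'fx': 467.49156227770237, 'fy': 467.49156227770237, 'cx': 323.90773532039316, 'cy': 241.47571313109856, 'R': array([[-0.83058706, -0.55673364, -0.0131448 ],
       [-0.38016259,  0.58409436, -0.71715423],
       [ 0.40694169, -0.59066186, -0.69679052]]), 't': array([0.46209476, 0.31572757, 1.03437837])}
wrist {'fx': 371.64829954431775, 'fy': 371.64829954431775, 'cx': 322.7063550036718, 'cy': 236.21937461455488, 'tool_from_camera': array([[-1.81397718e-04, -9.59393183e-01, -2.82072130e-01,
         7.97652263e-02],
       [ 9.99999870e-01, -3.08270542e-04,  4.05410354e-04,
         4.42480263e-04],
       [-4.75902459e-04, -2.82072020e-01,  9.59393115e-01,
        -1.44508769e-01],
       [ 0.00000000e+00,  0.00000000e+00,  0.00000000e+00,
         1.00000000e+00]])}
```

View pics/top0.png

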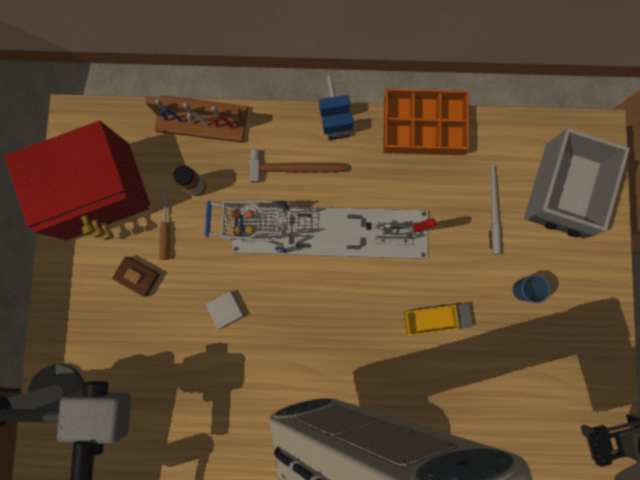

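View pics/side0.png

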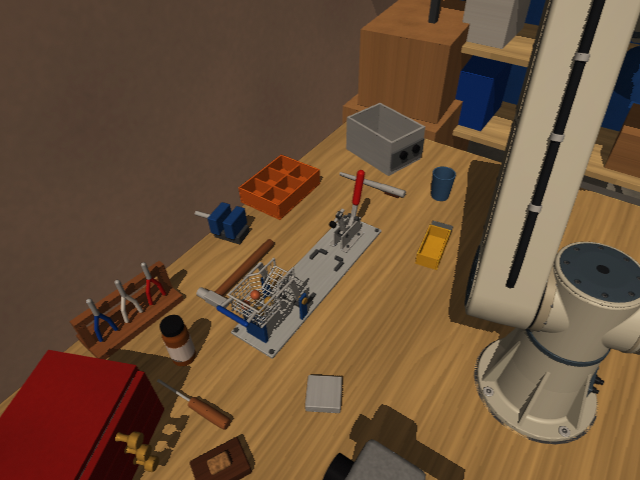

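Top: the station runs left to right, with the blue bar at (208,219), the red handle at (425,226) and the plate spanning (232..430, 207..258). The tray is at (438,319) with its ledge to the right. Side: shows the same layout, clamp upright.

```bash
cat > h.py <<'E'
import numpy as np, cv2
from cell import bot, eyes, order, probe_bus
from scipy.spatial.transform import Rotation as Ro
def ray(n,uv,pose=None):
    c=eyes.camera_info(n); u,v=uv
    a=np.array([(u-c['cx'])/c['fx'],(v-c['cy'])/c['fy']])
    if n=='wrist':
        th=np.hypot(*a); d=np.r_[a/max(th,1e-9)*np.sin(th),np.cos(th)]
        T=c['tool_from_camera']; R=Ro.from_rotvec(pose[1]).as_matrix()
        return pose[0]+R@T[:3,3], R@T[:3,:3]@d
    R=c['R']; return -R.T@c['t'], R.T@np.r_[a,1]
def plane(n,uv,z,pose=None):
    o,d=ray(n,uv,pose); return o+d*(z-o[2])/d[2]
def proj(n,X,pose=None):
    c=eyes.camera_info(n)
    if n=='wrist':
        T=c['tool_from_camera']; R=Ro.from_rotvec(pose[1]).as_matrix()
        p=T[:3,:3].T@(R.T@(np.array(X)-pose[0])-T[:3,3])
        th=np.arctan2(np.hypot(p[0],p[1]),p[2]); q=p[:2]/np.hypot(p[0],p[1])*th
        return q*c['fx']+[c['cx'],c['cy']]
    p=c['R']@np.array(X)+c['t']; return p[:2]/p[2]*c['fx']+[c['cx'],c['cy']]
def shot(n,f=None):
    o=probe_bus.get_obs(); p=(o['eef_pos'],o['orientation']); im=eyes.grab_frame(n)
    if f: cv2.imwrite(f'pics/{f}.png',im)
    return im,p
def hsv(im,lo,hi): return cv2.inRange(cv2.cvtColor(im,cv2.COLOR_BGR2HSV),np.array(lo),np.array(hi))
def big(m):
    cs,_=cv2.findContours(m,cv2.RETR_EXTERNAL,cv2.CHAIN_APPROX_NONE); return max(cs,key=cv2.contourArea)[:,0,:]
E
python3 - <<'E'
from h import *
im=cv2.imread('pics/top0.png')
def rect(P):
    (c,s,a)=cv2.minAreaRect((P[:,:2]*1000).astype(np.float32)); return np.round(c,1),np.round(s,1),round(a,2)
y=big(hsv(im,(20,120,80),(32,255,255))); print('yellow rim z40',rect(np.array([plane('top',p,.04) for p in y])))
c=im[290:345,390:480]; 
H=cv2.cvtColor(im,cv2.COLOR_BGR2HSV); print('ledge hsv',H[315,466],'plate',H[235,340],H[250,300])
m=hsv(im,(0,0,60),(179,45,255)); m2=m.copy(); m2[:, :215]=0; m2[:200]=0; m2[265:]=0; m2[:,440:]=0
m2=cv2.morphologyEx(m2,cv2.MORPH_OPEN,np.ones((3,3)))
print('plate',rect(np.array([plane('top',p,.01) for p in big(m2)])))
m3=np.zeros_like(m); m3[295:335,455:480]=m[295:335,455:480]; print('ledge z24',rect(np.array([plane('top',p,.024) for p in big(m3)])))
b=hsv(im,(100,120,40),(130,255,255)); b[:, 225:]=0; b[:200]=0;b[245:]=0; print('bar z.155',rect(np.array([plane('top',p,.155) for p in big(b)])))
r=hsv(im,(0,150,80),(8,255,255)); r[:, :405]=0;r[:, 445:]=0;r[:210]=0;r[240:]=0; print('red',rect(np.array([plane('top',p,.2) for p in big(r)])))
v=[]
for i,(p,q) in enumerate((((195,195),(445,270)),((385,290),(485,345)))): v.append(cv2.resize(im[p[1]:q[1],p[0]:q[0]],(800,int(800*(q[1]-p[1])/(q[0]-p[0]))) ,interpolation=cv2.INTER_CUBIC))
cv2.imwrite('pics/crop.png',cv2.resize(np.vstack(v),None,fx=.85,fy=.85))
E
```

```text
yellow rim z40 (array([ 362. , -257.6]), array([ 63.5, 135.1]), 8.95)
ledge hsv [20 28 81] plate [ 19  33 130] [ 16  33 116]
plate (array([589.5,   8.7]), array([516.6, 132.3]), 89.84)
ledge z24 (array([ 375.3, -346.5]), array([57.1, 29.5]), 6.76)
bar z.155 (array([588.2, 301.2]), array([80.2,  6.1]), 0.42)
red (array([ 581.4, -209.1]), array([20.2, 53.4]), 15.78)
```

View pics/crop.png

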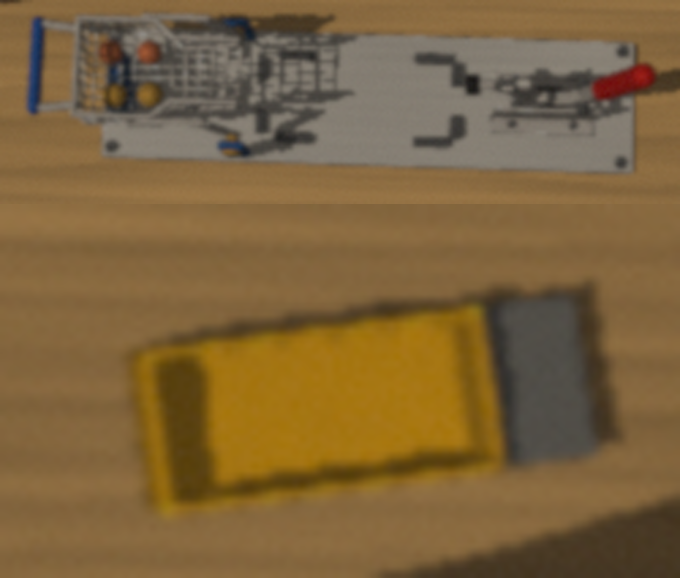

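Crop: the tray is about 9° off station-parallel, with its ledge at -y. The bar, beads, nest angles and clamp are all visible. Measured sizes match the given ones. Next I turn the tool and go above the tray.

Units first: shifts go in shares of 50 mm and turns go in shares of pi rad. So -0.1475 rad / 3.1416 = -0.047.

Emit:
nudge_tcp --moves '[{"turn": -0.047}, {"turn": -0.047}, {"turn": -0.047}, {"turn": -0.047}, {"turn": -0.047}, {"turn": -0.047}, {"turn": -0.047}, {"turn": -0.047}, {"turn": -0.047}, {"turn": -0.047}]' --aperture 0.088

```text
clock: 1.15
eef_pos: [0.1551, -0.6052, 0.2393]
orientation: [-2.035, -2.393, -0.001]
ft_force: [0.1, -0.2, 0.4]
finger_gap: 0.0881
grip_force: 0.0
```

Emit:
nudge_tcp --moves '[{"trans": [0.728, 0.646, 0]}, {"trans": [0.728, 0.646, 0]}, {"trans": [0.728, 0.646, 0]}, {"trans": [0.728, 0.646, 0]}, {"trans": [0.728, 0.646, 0]}, {"trans": [0.728, 0.646, 0]}, {"trans": [0.728, 0.646, 0]}, {"trans": [0.728, 0.646, 0]}, {}, {}]'

```text
clock: 2.15
eef_pos: [0.366, -0.277, 0.2396]
orientation: [2.039, 2.39, -0.0]
ft_force: [0.6, 0.1, -0.1]
finger_gap: 0.0882
grip_force: 0.0
```

```bash
python3 - <<'E'
from h import *
im,p=shot('wrist','w1'); print(p)
y=big(hsv(im,(20,120,60),(32,255,255)))
def rect(P):
    (c,s,a)=cv2.minAreaRect((P[:,:2]*1000).astype(np.float32)); return np.round(c,1),np.round(s,1),round(a,2)
print(rect(np.array([plane('wrist',q,.04,p) for q in y])))
o=probe_bus.get_obs(); print(o['joint_pos'])
E
```

```text
(array([ 0.36595481, -0.27699805,  0.2396119 ]), array([ 2.03885849e+00,  2.38997729e+00, -4.90637701e-04]))
(array([ 364.4, -264.8]), array([45.1, 89.3]), 9.82)
[-6.53079461e-01  9.08738085e-02  1.97369751e+00 -4.70260712e-04
  1.07702073e+00 -8.09229976e-01]
```

View pics/w1.png

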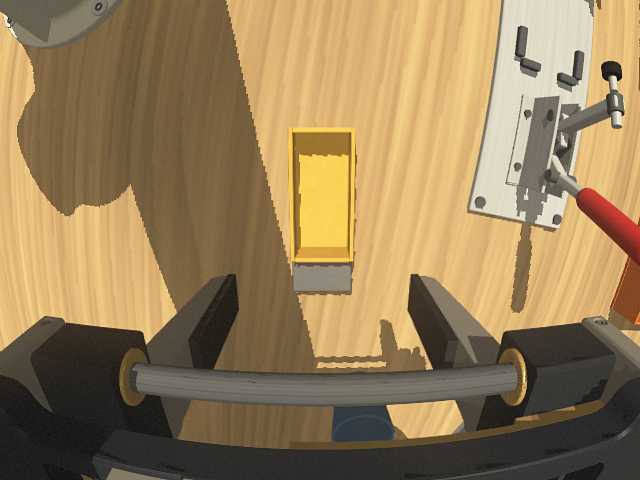

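Wrist view: tray rim corners at about (290,128), (355,128), (355,262) and (289,262), ledge end at row 292. Nest and clamp are at the upper right.

```bash
python3 - <<'E'
from h import *
p=(np.array([ 0.36595481, -0.27699805,  0.2396119 ]), np.array([ 2.03885849e+00,  2.38997729e+00, -4.90637701e-04]))
im=cv2.imread('pics/w1.png')
P=[plane('wrist',q,.04,p)*1000 for q in((290,128),(355,128),(355,262),(289,262))]
for q in P: print(q.round(1))
c=np.mean(P,axis=0); e=(P[0]+P[1]-P[2]-P[3])/2; print('c',c,'len',np.linalg.norm(e),'w',np.linalg.norm(P[0]-P[1]),'yaw',np.degrees(np.arctan2(-e[0],e[1])))
e/=np.linalg.norm(e); print('origin',c-20*e)
# yellow columns at mid row
m=hsv(im,(18,100,40),(34,255,255)); 
for r in(150,195,240): k=np.flatnonzero(m[r,270:380])+270; print(r,k.min(),k.max(),(plane('wrist',(k.min()-.5,r),.04,p)+plane('wrist',(k.max()+.5,r),.04,p))[:2]*500)
k=np.flatnonzero(m[100:300,322])+100; print(k.min(),k.max())
for q in((479,203),(557,220)): print('screw',plane('wrist',q,.01,p)*1000)
for q in((521,27),(530,65),(567,80),(579,52)): print('angle',plane('wrist',q,.02,p)*1000)
for q in((479,203),(111,145),(622,50),(622,162)): pass
# screws in top (crop scale 2.72)
for u,v in((111,146),(622,50),(621,162)): print('topscrew',plane('top',(195+u/2.72,195+v/2.72),.01)*1000)
E
```

```text
[ 323.6 -201.5   40. ]
[ 382.4 -192.2   40. ]
[ 405.2 -320.    40. ]
[ 340.7 -330.3   40. ]
c [ 362.95139163 -261.0270129    40.        ] len 129.85771627294443 w 59.48021549611197 yaw 8.829075349117868
origin [ 366.0211377 -280.7900253   40.       ]
150 270 379 [ 357.99283742 -216.37882257]
195 271 379 [ 365.20267763 -258.34522997]
240 270 379 [ 371.78315154 -302.31965525]
100 298
screw [ 532.93535968 -243.52758647   10.        ]
screw [ 644.83741459 -243.36800256   10.        ]
angle [542.72437861 -41.39521658  20.        ]
angle [559.25600509 -81.18533824  20.        ]
angle [611.7721287  -81.49302022  20.        ]
angle [625.18845542 -41.63721582  20.        ]
topscrew [532.16362935 257.96418852  10.        ]
topscrew [ 641.91355839 -240.73662268   10.        ]
topscrew [ 531.05009462 -240.63615668   10.        ]
```

Scaled: 0.0416 m is 0.832, 0.0415 m is 0.83.

Emit:
nudge_tcp --moves '[{"trans": [-0.05, -0.016, 0.83]}, {"trans": [0, 0, 0.83]}, {"trans": [0, 0, 0.83]}, {"trans": [0, 0, 0.83]}, {"trans": [0, 0, 0.832]}, {}, {}]'

```text
clock: 2.9
eef_pos: [0.3639, -0.2811, 0.0316]
orientation: [-2.043, -2.383, 0.0]
ft_force: [0.2, -0.2, 0.7]
finger_gap: 0.0878
grip_force: 0.0
```

Emit:
nudge_tcp --moves '[{}, {}, {}, {}, {}, {}, {}, {}]' --aperture 0.05 --squeeze 30

```text
clock: 3.7
eef_pos: [0.3655, -0.2809, 0.0331]
orientation: [2.041, 2.386, -0.0]
ft_force: [-1.8, 0.2, 8.8]
finger_gap: 0.0621
grip_force: 30.0
```

Scaled: 0.0468 m is 0.936, 0.0141 m is 0.282, 0.0775 rad / 3.1416 = 0.0247.

Emit:
nudge_tcp --moves '[{"trans": [0, 0, -0.6]}, {"trans": [0, 0, -0.8]}, {"trans": [0, 0, -0.6], "turn": 0.0247}, {"turn": 0.0247}, {"trans": [0.936, 0.282, 0]}, {"trans": [0.936, 0.282, 0]}, {"trans": [0.936, 0.282, 0]}, {"trans": [0.936, 0.282, 0]}, {"trans": [0.936, 0.282, 0]}, {"trans": [0.936, 0.282, 0]}, {}, {}]'

```text
clock: 4.9
eef_pos: [0.4494, 0.0016, 0.1321]
orientation: [-2.217, -2.225, 0.001]
ft_force: [-1.3, -1.3, -2.4]
finger_gap: 0.0619
grip_force: 30.0
```

```bash
python3 - <<'E'
from h import *
im,p=shot('wrist','w2'); print(p)
E
```

```text
(array([0.4493999 , 0.00161917, 0.13205266]), array([-2.21729082e+00, -2.22544209e+00,  5.30926869e-04]))
```

View pics/w2.png

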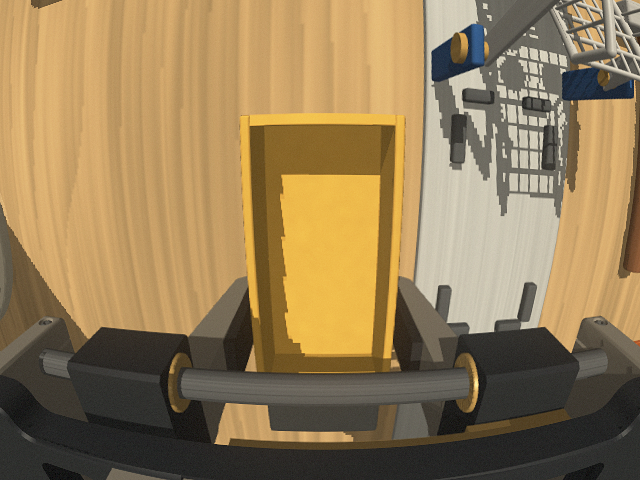

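Wrist: nest angle side pieces end at about (457,163) and (549,168) on the basket side, and at (443,286) and (528,284) on the clamp side. The tray hangs straight in the grip.

```bash
python3 - <<'E'
from h import *
p=(np.array([0.4493999 , 0.00161917, 0.13205266]), np.array([-2.21729082e+00, -2.22544209e+00,  5.30926869e-04]))
for n,q in dict(pl=(457,163),pr=(549,168),ml=(443,286),mr=(528,284)).items(): print(n,plane('wrist',q,.01,p)*1000)
for n,q in dict(plTop=(452,140),prTop=(544,147),mlTop=(440,305),mrTop=(523,300),endl=(478,91),endr=(537,98)).items(): print(n,plane('wrist',q,.02,p)*1000)
im=cv2.imread('pics/w2.png')
for q in ((243,120),(403,120)): print('tray end rim', plane('wrist',q,.132+.006-.026+.04,p)*1000)
print('bar top',[proj('top',(.588,yy,.155)) for yy in(.294,.300)])
s=cv2.imread('pics/side0.png')
b=hsv(s,(100,120,40),(130,255,255)); b[:290]=0; b[345:]=0; b[:,:190]=0; b[:,275:]=0; c=big(b); print(c.min(0),c.max(0),c.mean(0))
t=cv2.imread('pics/top0.png'); b=hsv(t,(100,120,40),(130,255,255)); b[:, 225:]=0; b[:200]=0;b[245:]=0; c2=big(b).mean(0)
from scipy.optimize import lsq_linear
o1,d1=ray('top',c2);o2,d2=ray('side',c.mean(0)); k=np.linalg.lstsq(np.c_[d1,-d2],o2-o1,rcond=None)[0]; print('bar',o1+d1*k[0],o2+d2*k[1])
v=np.vstack([cv2.resize(im[70:200,420:600],(630,455)),]); cv2.imwrite('pics/c2.png',v)
E
```

```text
pl [549.57042049  59.82649793  10.        ]
pr [634.07411572  61.18573063  10.        ]
ml [547.44824436 -39.42461693  10.        ]
mr [629.67738356 -40.61769587  10.        ]
plTop [541.06117454  77.00214928  20.        ]
prTop [620.54112222  78.0235056   20.        ]
mlTop [543.39346246 -51.59054197  20.        ]
mrTop [621.16685863 -50.94925907  20.        ]
endl [560.41566126 114.35435393  20.        ]
endr [611.81714994 115.41741667  20.        ]
tray end rim [422.47404896  84.79518051 152.        ]
tray end rim [476.03501861  84.991076   152.        ]
bar top [array([210.65250693, 218.6277216 ]), array([208.15506251, 218.55608765])]
[217 306] [267 342] [244.16528926 322.87603306]
bar [0.58956098 0.30457688 0.14204735] [0.56493838 0.29014378 0.13449079]
```

Scaled: 0.046 m is 0.92, 0.0045 m is 0.09.

Emit:
nudge_tcp --moves '[{"trans": [0.09, 0.92, 0]}, {"trans": [0.09, 0.92, 0]}, {"trans": [0.09, 0.92, 0]}, {}, {}, {}]'

```text
clock: 5.55
eef_pos: [0.5859, 0.0125, 0.1314]
orientation: [-2.222, -2.219, 0.003]
ft_force: [-0.4, 0.1, -2.3]
finger_gap: 0.0612
grip_force: 30.0
```

```bash
python3 - <<'E'
from h import *
im,p=shot('wrist','w3'); print(p)
cv2.imwrite('pics/w3c.png',cv2.resize(im[0:260,170:470],None,fx=2,fy=2,interpolation=cv2.INTER_CUBIC))
E
```

```text
(array([0.5859094 , 0.01253354, 0.13144993]), array([-2.22216867, -2.21855451,  0.00274596]))
```

View pics/w3c.png

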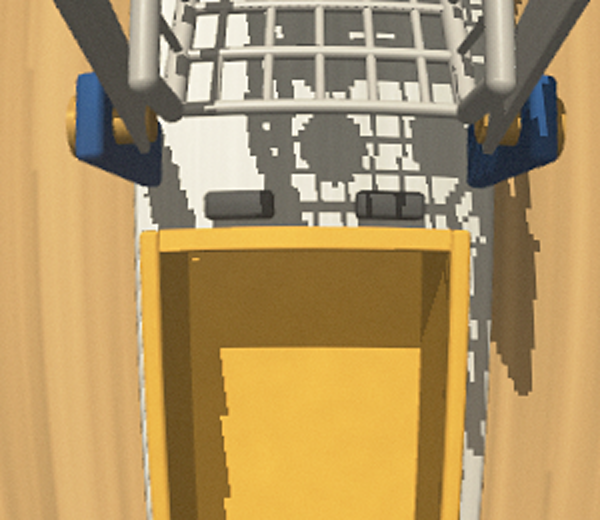

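Close-up: nest end pieces at crop x 204–273 and 356–424 (row ~204), tray rim corners at 141 and 468 (row 230). The tray sits a few mm to the -x side of centre and the spout is clear of it.

```bash
python3 - <<'E'
from h import *
p=(np.array([0.5859094 , 0.01253354, 0.13144993]), np.array([-2.22216867, -2.21855451,  0.00274596]))
f=lambda c,r,z:(plane('wrist',(170+c/2,r/2),z,p)*1000).round(1)
for c in(204,273,356,424): print('end top outer edge',f(c,191,.02))
for c in(204,273,356,424): print('base inner edge',f(c,218,.01))
for c in(141,468): print('tray',f(c,230,.1394))
print('edge tray left/right lower', f(148,480,.139),f(463,480,.139))
E
```

```text
end top outer edge [551.5 116.2  20. ]
end top outer edge [575.  115.6  20. ]
end top outer edge [603.  115.7  20. ]
end top outer edge [626.3 116.3  20. ]
base inner edge [550.  107.4  10. ]
base inner edge [574.5 106.8  10. ]
base inner edge [603.7 106.9  10. ]
base inner edge [627.9 107.4  10. ]
tray [555.9  98.1 139.4]
tray [615.9  98.  139.4]
edge tray left/right lower [555.2  50.1 139. ] [616.9  50.  139. ]
```

Scaled: 0.02 m is 0.4, 0.01 m is 0.2.

Emit:
nudge_tcp --moves '[{"trans": [0.07, 0.06, 0]}, {}, {"trans": [0, 0, 0.4]}, {"trans": [0, 0, 0.4]}, {"trans": [0, 0, 0.4]}, {"trans": [0, 0, 0.2]}, {"trans": [0, 0, 0.12]}, {"trans": [0, 0, 0.12]}, {"trans": [0, 0, 0.08]}, {}, {}]'

```text
clock: 6.7
eef_pos: [0.5909, 0.0174, 0.0464]
orientation: [2.221, 2.221, 0.001]
ft_force: [-0.6, 0.5, -2.2]
finger_gap: 0.0615
grip_force: 30.0
```

Scaled: 0.002 m is 0.04, 0.0015 m is 0.03.

Emit:
nudge_tcp --moves '[{"trans": [0, 0, 0.04]}, {"trans": [0, 0, 0.03]}, {}, {}]'

```text
clock: 7.1
eef_pos: [0.591, 0.0174, 0.0431]
orientation: [2.221, 2.221, 0.001]
ft_force: [-3.1, 0.5, 5.8]
finger_gap: 0.0619
grip_force: 30.0
```

```bash
python3 -c "
from h import *
o=probe_bus.get_obs();print(o['eef_pos'],o['ft_force'])"
```

```text
[0.59096219 0.01736061 0.04306772] [-3.07610215  0.45093977  5.8397711 ]
```

Scaled: -0.04 m is -0.8, -0.03 m is -0.6.

Emit:
nudge_tcp --moves '[{}, {}, {}, {}, {"trans": [0, 0, -0.2]}, {"trans": [0, 0, -0.6]}, {"trans": [0, 0, -0.8]}, {"trans": [0, 0, -0.8]}, {"trans": [0, 0, -0.8]}, {"trans": [0, 0, -0.6]}, {}, {}]' --aperture 0.086

```text
clock: 8.3
eef_pos: [0.5908, 0.0174, 0.2336]
orientation: [2.22, 2.221, 0.002]
ft_force: [0.2, -0.1, -0.4]
finger_gap: 0.0857
grip_force: 0.0
```

```bash
python3 - <<'E'
from h import *
im,p=shot('wrist','w4'); print(p); im2,_=shot('top','t4')
E
```

```text
(array([0.59084791, 0.01738238, 0.2335546 ]), array([2.22044440e+00, 2.22062588e+00, 2.09317985e-03]))
```

View pics/w4.png

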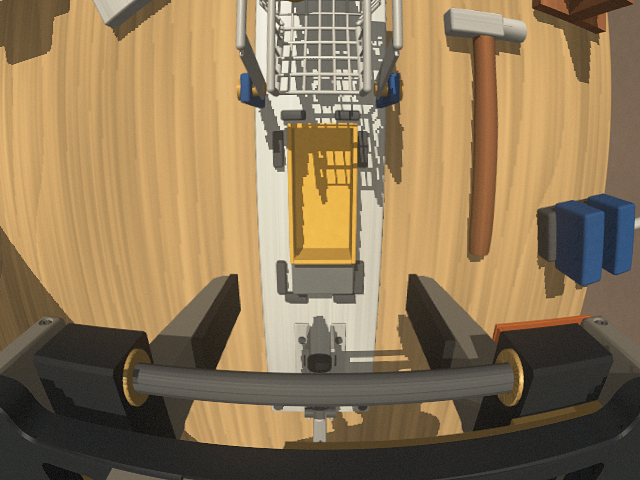

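Tray (288–358, 124–297) sits inside all four corner angles with its ledge towards the clamp. Next I check the handle position.

```bash
python3 - <<'E'
from h import *
e=1.33
P=lambda r,e:np.array([.589,-.1945-r*np.cos(e)*1,.072+r*np.sin(e)])
im=cv2.imread('pics/t4.png'); r=hsv(im,(0,130,60),(8,255,255)); r[:, :400]=0;r[:,450:]=0;r[:205]=0;r[245:]=0; c=big(r); print('top seen',c.min(0),c.max(0)); print('pred',proj('top',P(50,e)*0+P(.05,e)),proj('top',P(.135,e)))
im=cv2.imread('pics/side0.png'); r=hsv(im,(0,130,60),(8,255,255)); r[:160]=0;r[220:]=0;r[:,:330]=0;r[:,380:]=0; c=big(r); print('side seen',c.min(0),c.max(0)); print('pred',proj('side',P(.05,e)),proj('side',P(.135,e)))
for v in np.arange(0,1.25,.1): a=P(.115,1.33-v); print(round(v,2),a.round(4))
E
```

```text
top seen [413 219] [435 231]
pred [417.32368021 226.36509795] [431.95218975 221.24119806]
side seen [352 170] [364 204]
pred [354.62890941 200.4211607 ] [359.49900262 172.72150723]
0.0 [ 0.589  -0.2219  0.1837]
0.1 [ 0.589  -0.2329  0.1804]
0.2 [ 0.589  -0.2436  0.176 ]
0.3 [ 0.589  -0.2537  0.1706]
0.4 [ 0.589  -0.2633  0.1642]
0.5 [ 0.589  -0.2721  0.1569]
0.6 [ 0.589  -0.2802  0.1487]
0.7 [ 0.589  -0.2874  0.1398]
0.8 [ 0.589  -0.2937  0.1301]
0.9 [ 0.589  -0.299   0.1199]
1.0 [ 0.589  -0.3033  0.1093]
1.1 [ 0.589  -0.3065  0.0982]
1.2 [ 0.589  -0.3085  0.0869]
```

Scaled: -0.0479 m is -0.958, -0.0477 m is -0.954.

Emit:
nudge_tcp --moves '[{"trans": [-0.958, -0.036, 0]}, {"trans": [-0.958, 0, 0]}, {"trans": [-0.958, 0, 0]}, {"trans": [-0.958, 0, 0]}, {"trans": [-0.954, 0, 0]}, {"trans": [0, 0, 0.44]}, {"trans": [0, 0, 0.44]}, {}, {}]' --aperture 0.06

```text
clock: 9.3
eef_pos: [0.5882, -0.2216, 0.1875]
orientation: [-2.22, -2.22, 0.002]
ft_force: [-0.2, 0.2, 0.5]
finger_gap: 0.0601
grip_force: 0.0
```

Emit:
nudge_tcp --moves '[{}, {}, {}, {}, {}, {}]' --aperture 0.01 --squeeze 12

```text
clock: 9.9
eef_pos: [0.588, -0.2219, 0.1888]
orientation: [-2.22, -2.221, 0.002]
ft_force: [-5.3, 0.7, 6.5]
finger_gap: 0.022
grip_force: 12.0
```

Scaled: -0.011 m is -0.22, -0.0107 m is -0.214.

Emit:
nudge_tcp --moves '[{"trans": [-0.22, 0, 0.066]}, {"trans": [-0.214, 0, 0.088]}, {"trans": [-0.202, 0, 0.108]}, {"trans": [-0.192, 0, 0.128]}, {"trans": [-0.176, 0, 0.146]}, {"trans": [-0.162, 0, 0.164]}, {"trans": [-0.144, 0, 0.178]}, {"trans": [-0.126, 0, 0.196]}, {}, {}]' --aperture 0.01 --squeeze 20

```text
clock: 10.9
eef_pos: [0.5878, -0.2955, 0.1344]
orientation: [2.221, 2.221, -0.004]
ft_force: [-4.7, -8.9, -0.8]
finger_gap: 0.0214
grip_force: 20.0
```

Scaled: 0.0113 m is 0.226, 0.0111 m is 0.222.

Emit:
nudge_tcp --moves '[{"trans": [-0.106, 0, 0.204]}, {"trans": [-0.086, 0, 0.212]}, {"trans": [-0.064, 0, 0.222]}, {"trans": [-0.04, 0, 0.226]}, {}, {}]'

```text
clock: 11.5
eef_pos: [0.5878, -0.3108, 0.0912]
orientation: [2.221, 2.221, -0.005]
ft_force: [-5.7, -9.5, 0.1]
finger_gap: 0.0214
grip_force: 20.0
```

Scaled: -0.05 m is -1, -0.03 m is -0.6.

Emit:
nudge_tcp --moves '[{}, {}, {}, {"trans": [0, 0, -0.6]}, {"trans": [0, 0, -1]}, {"trans": [0, 0, -1]}, {"trans": [0, 0, -1]}, {}, {}]' --aperture 0.06

```text
clock: 12.4
eef_pos: [0.5896, -0.3085, 0.2732]
orientation: [2.219, 2.22, 0.002]
ft_force: [-0.2, -0.0, -0.3]
finger_gap: 0.0597
grip_force: 0.0
```

```bash
python3 - <<'E'
from h import *
im,p=shot('wrist','w5'); print(p); s,_=shot('side','s5')
r=hsv(im,(0,130,60),(8,255,255)); n,l,st,ce=cv2.connectedComponentsWithStats(r); print([tuple(x) for x in st[1:] if x[4]>100])
P=lambda r,e:np.array([.589,-.1945-r*np.cos(e),.072+r*np.sin(e)])
for e in(.14,.23,.46): print(e,proj('wrist',P(.05,e),p),proj('wrist',P(.146,e),p),proj('side',P(.05,e)),proj('side',P(.146,e)))
cv2.imwrite('pics/s5c.png',np.hstack([cv2.resize(s[150:330,220:400],(400,400),interpolation=2),cv2.resize(im[130:430,170:470],(400,400))]))
E
```

```text
(array([ 0.58957851, -0.30852027,  0.27318728]), array([2.21891859e+00, 2.21975674e+00, 1.78218658e-03]))
[(np.int32(308), np.int32(135), np.int32(24), np.int32(115), np.int32(2618))]
0.14 [321.32245601 145.77413009] [321.38060279 250.59212075] [360.83952787 204.65967747] [377.10220646 184.28708641]
0.23 [321.32029678 145.07446333] [321.37659034 252.6773681 ] [360.75810617 203.638847  ] [376.99236617 181.23963785]
0.46 [321.31425696 141.15009623] [321.35905018 252.14040126] [360.22865744 201.46654985] [375.80962985 174.52587085]
```

View pics/s5c.png

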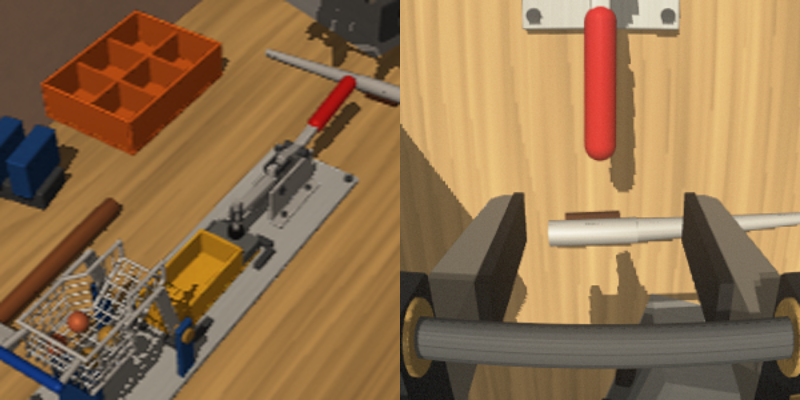

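Side crop: handle end at side pixel ≈(378,185), which is the predicted locked position, and the foot is on the ledge. The wrist view shows the handle level and free. Next, the basket bar.

Emit:
nudge_tcp --moves '[{"trans": [1, 0, 0]}, {"trans": [1, 0, 0]}, {"trans": [1, 0, 0]}, {"trans": [1, 0, 0]}, {"trans": [1, 0, 0]}, {"trans": [1, 0, 0]}, {"trans": [1, 0, 0]}, {"trans": [1, 0, 0]}, {"trans": [1, 0, 0]}, {"trans": [1, 0, 0]}, {"trans": [1, 0, 0]}, {"trans": [1, 0, 0]}]'

```text
clock: 13.7
eef_pos: [0.5876, 0.2932, 0.2693]
orientation: [-2.22, -2.221, 0.005]
ft_force: [0.9, -0.6, -0.0]
finger_gap: 0.0598
grip_force: 0.0
```

Emit:
nudge_tcp --moves '[{"trans": [0.14, 0, 0], "turn": -0.0455}, {"turn": -0.0455}, {"turn": -0.0455}, {"turn": -0.0455}, {"turn": -0.0455}, {"turn": -0.0455}, {"turn": -0.0455}, {"turn": -0.0455}, {"turn": -0.0455}, {"turn": -0.0455}, {"turn": -0.0455}, {}]' --aperture 0.026

```text
clock: 14.9
eef_pos: [0.588, 0.2982, 0.2694]
orientation: [0.004, -3.139, 0.002]
ft_force: [-0.4, -0.4, -0.2]
finger_gap: 0.0256
grip_force: 0.0
```

Emit:
nudge_tcp --moves '[{}, {}]'

```text
clock: 15.1
eef_pos: [0.5885, 0.2984, 0.2707]
orientation: [-0.005, -3.14, 0.001]
ft_force: [0.7, 0.1, 1.1]
finger_gap: 0.0259
grip_force: 0.0
```

```bash
python3 - <<'E'
from h import *
im,p=shot('wrist','w6'); print(p, probe_bus.get_obs()['joint_pos'])
m=hsv(im,(100,110,40),(130,255,255)); n,l,st,ce=cv2.connectedComponentsWithStats(m)
for i in range(1,n):
    if st[i,4]>150: print(st[i],plane('wrist',ce[i],.155,p)*1000, [ (plane('wrist',q,.155,p)*1000).round(1) for q in cv2.boxPoints(cv2.minAreaRect(big((l==i).astype(np.uint8))))])
for dx in(-.038,0,.038): print(proj('wrist',(.589+dx,.2985,.155),p))
E
```

```text
(array([0.58853763, 0.29835573, 0.27070221]), array([-5.12699300e-03, -3.14031863e+00,  9.06209714e-04])) [ 4.66874759e-01  3.81909032e-01  1.51952508e+00  5.85842870e-05
  1.24110903e+00 -1.10140729e+00]
[ 317  183   15  113 1408] [588.51690961 299.44736689 155.        ] [array([546.1, 293.8, 155. ]), array([546.1, 303.7, 155. ]), array([632.5, 304. , 155. ]), array([632.5, 293.2, 155. ])]
[  93  390   54   45 1362] [782.24916933  78.81886135 155.        ] [array([762.6,  46.3, 155. ]), array([733.8, 103.5, 155. ]), array([809.3, 104.8, 155. ]), array([849.4,  41. , 155. ])]
[323.62950028 189.82949404]
[323.77654073 241.17687247]
[323.9001864  288.52010164]
```

Scaled: 0.035 m is 0.7, 0.0255 m is 0.51.

Emit:
nudge_tcp --moves '[{"trans": [0, 0.012, 0.7]}, {"trans": [0, 0, 0.7]}, {"trans": [0, 0, 0.51]}, {"trans": [0, 0, 0.2]}, {}, {}]'

```text
clock: 15.75
eef_pos: [0.5895, 0.2994, 0.1672]
orientation: [0.001, 3.14, 0.001]
ft_force: [-0.2, 0.6, 0.6]
finger_gap: 0.0257
grip_force: 0.0
```

Emit:
nudge_tcp --moves '[{}, {}, {}, {}]' --aperture 0.002 --squeeze 25

```text
clock: 16.15
eef_pos: [0.5896, 0.2992, 0.1675]
orientation: [0.0, 3.14, 0.001]
ft_force: [-0.1, -1.5, 7.2]
finger_gap: 0.011
grip_force: 25.0
```

```bash
python3 - <<'E'
import numpy as np
# arc of the bar about pivot: deltas dy,dz per 0.1 rad
a0=np.arctan2(80,167);R=np.hypot(80,167)
v=np.arange(0,1.36,.1); P=R*np.c_[np.cos(a0+v),np.sin(a0+v)]; print(np.diff(P,axis=0).round(1).tolist())
E
```

```text
[[-8.8, 16.3], [-10.4, 15.3], [-11.9, 14.2], [-13.2, 12.9], [-14.5, 11.6], [-15.5, 10.1], [-16.5, 8.4], [-17.2, 6.8], [-17.8, 5.0], [-18.2, 3.2], [-18.5, 1.4], [-18.5, -0.5], [-18.4, -2.3]]
```

Scaled: -0.0082 m is -0.164, -0.0081 m is -0.162.

Emit:
nudge_tcp --moves '[{"trans": [0, -0.086, -0.164]}, {"trans": [0, -0.09, -0.162]}, {"trans": [0, -0.102, -0.154]}, {"trans": [0, -0.106, -0.152]}, {"trans": [0, -0.116, -0.144]}, {"trans": [0, -0.122, -0.14]}, {"trans": [0, -0.13, -0.132]}, {"trans": [0, -0.134, -0.126]}, {"trans": [0, -0.142, -0.118]}, {"trans": [0, -0.148, -0.114]}, {}, {}]' --aperture 0.002 --squeeze 35

```text
clock: 17.35
eef_pos: [0.5895, 0.2422, 0.2388]
orientation: [0.001, 3.139, 0.007]
ft_force: [-3.3, 5.9, 11.1]
finger_gap: 0.0105
grip_force: 35.0
```

```bash
python3 - <<'E'
from h import *
o=probe_bus.get_obs(); y,z=o['eef_pos'][1:]; print('bar angle',np.arctan2(z-.0115-.075,y-.1315)-np.arctan2(80,167))
E
```

```text
bar angle 0.4956187238318936
```

Scaled: -0.0043 m is -0.086, -0.0042 m is -0.084.

Emit:
nudge_tcp --moves '[{"trans": [0, -0.078, -0.052]}, {"trans": [0, -0.078, -0.052]}, {"trans": [0, -0.078, -0.05]}, {"trans": [0, -0.078, -0.048]}, {"trans": [0, -0.082, -0.044]}, {"trans": [0, -0.082, -0.042]}, {"trans": [0, -0.082, -0.042]}, {"trans": [0, -0.084, -0.04]}, {"trans": [0, -0.086, -0.036]}, {"trans": [0, -0.086, -0.034]}, {"trans": [0, -0.086, -0.034]}, {"trans": [0, -0.086, -0.032]}]'

```text
clock: 18.55
eef_pos: [0.5894, 0.1938, 0.2643]
orientation: [0.0, 3.139, 0.009]
ft_force: [-3.6, 7.3, 7.5]
finger_gap: 0.011
grip_force: 35.0
```

Emit:
nudge_tcp --moves '[{"trans": [0, -0.088, -0.028]}, {"trans": [0, -0.088, -0.026]}, {"trans": [0, -0.09, -0.024]}, {"trans": [0, -0.09, -0.022]}, {"trans": [0, -0.09, -0.018]}, {"trans": [0, -0.09, -0.016]}, {"trans": [0, -0.092, -0.016]}, {"trans": [0, -0.092, -0.014]}, {"trans": [0, -0.092, -0.01]}, {"trans": [0, -0.092, -0.008]}, {"trans": [0, -0.092, -0.006]}, {"trans": [0, -0.094, -0.004]}]'

```text
clock: 19.75
eef_pos: [0.5892, 0.1379, 0.273]
orientation: [0.0, 3.14, 0.005]
ft_force: [-1.7, 4.8, 7.5]
finger_gap: 0.0106
grip_force: 35.0
```

Emit:
nudge_tcp --moves '[{"trans": [0, -0.092, 0]}, {"trans": [0, -0.092, 0.002]}, {"trans": [0, -0.092, 0.004]}, {"trans": [0, -0.094, 0.004]}, {"trans": [0, -0.092, 0.008]}, {"trans": [0, -0.092, 0.01]}, {"trans": [0, -0.092, 0.012]}, {}, {}, {}, {}, {}]'

```text
clock: 20.95
eef_pos: [0.5891, 0.1039, 0.2699]
orientation: [0.0, 3.141, -0.0]
ft_force: [-1.4, 2.0, 5.5]
finger_gap: 0.0109
grip_force: 35.0
```

```bash
python3 - <<'E'
from h import *
o=probe_bus.get_obs(); y,z=o['eef_pos'][1:]; print('bar angle',np.arctan2(z-.0115-.075,y-.1315)-np.arctan2(80,167))
s,_=shot('side','s7'); t,_=shot('top','t7'); w,_=shot('wrist','w7')
cv2.imwrite('pics/s7c.png',np.hstack([cv2.resize(s[180:360,190:370],(400,400),interpolation=2),cv2.resize(t[180:270,190:400],(400,400),interpolation=2)]))
E
```

```text
bar angle 1.2736809739103547
```

View pics/s7c.png

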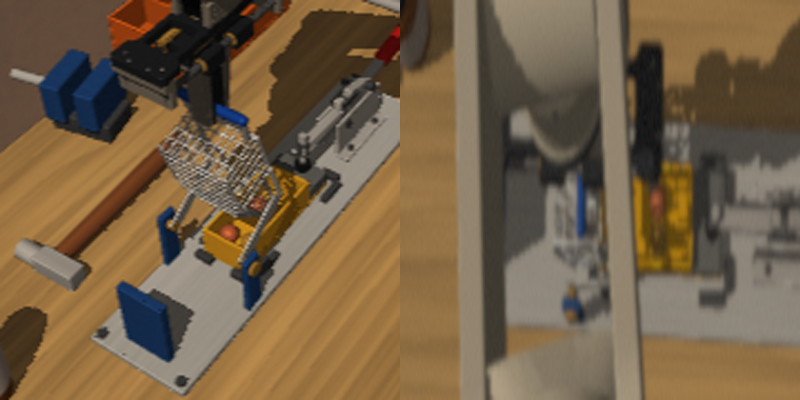

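Both copper beads show in the tray, and the basket is tipped about 1.27 with the clamp still down. I tip it slightly further, then return to level.

Units first: shifts go in shares of 50 mm and turns go in shares of pi rad. So -0.0037 m is -0.074, -0.0005 m is -0.01.

Emit:
nudge_tcp --moves '[{"trans": [0, -0.074, 0.008]}, {"trans": [0, -0.074, 0.01]}, {}, {}, {}, {}, {}, {"trans": [0, 0.074, -0.01]}, {"trans": [0, 0.074, -0.008]}, {}]'

```text
clock: 22.1
eef_pos: [0.589, 0.1037, 0.2697]
orientation: [-0.0, 3.141, -0.002]
ft_force: [-0.3, -2.7, 7.7]
finger_gap: 0.0111
grip_force: 35.0
```

Emit:
nudge_tcp --moves '[{"trans": [0, 0.176, -0.02]}, {"trans": [0, 0.18, -0.012]}, {"trans": [0, 0.184, -0.008]}, {"trans": [0, 0.186, -0.002]}, {"trans": [0, 0.184, 0.01]}, {"trans": [0, 0.186, 0.018]}, {"trans": [0, 0.184, 0.028]}, {"trans": [0, 0.18, 0.036]}, {"trans": [0, 0.18, 0.046]}, {"trans": [0, 0.176, 0.054]}, {"trans": [0, 0.174, 0.064]}, {"trans": [0, 0.17, 0.072]}]'

```text
clock: 23.3
eef_pos: [0.5893, 0.2119, 0.2548]
orientation: [-0.0, 3.141, -0.002]
ft_force: [3.9, -3.6, 3.0]
finger_gap: 0.011
grip_force: 35.0
```

Emit:
nudge_tcp --moves '[{"trans": [0, 0.166, 0.08]}, {"trans": [0, 0.164, 0.088]}, {"trans": [0, 0.158, 0.098]}, {"trans": [0, 0.152, 0.104]}, {"trans": [0, 0.148, 0.114]}, {"trans": [0, 0.142, 0.118]}, {"trans": [0, 0.134, 0.126]}, {"trans": [0, 0.13, 0.132]}, {}]'

```text
clock: 24.2
eef_pos: [0.5893, 0.2726, 0.2107]
orientation: [-0.001, 3.141, -0.0]
ft_force: [6.4, -0.1, -3.6]
finger_gap: 0.011
grip_force: 35.0
```

```bash
python3 - <<'E'
from h import *
o=probe_bus.get_obs(); y,z=o['eef_pos'][1:]; print('bar angle',np.arctan2(z-.0115-.075,y-.1315)-np.arctan2(80,167), o['eef_pos'])
E
```

```text
bar angle 0.27511219860064123 [0.58933177 0.27257816 0.21069844]
```

Scaled: 0.0091 m is 0.182, 0.0089 m is 0.178.

Emit:
nudge_tcp --moves '[{"trans": [0, 0.124, 0.162]}, {"trans": [0, 0.116, 0.168]}, {"trans": [0, 0.108, 0.174]}, {"trans": [0, 0.098, 0.178]}, {"trans": [0, 0.086, 0.182]}, {}, {}]'

```text
clock: 24.9
eef_pos: [0.5892, 0.2992, 0.1677]
orientation: [-0.0, 3.141, 0.001]
ft_force: [7.1, 0.1, -2.8]
finger_gap: 0.0112
grip_force: 35.0
```

Scaled: 0.001 m is 0.02, 0.0003 m is 0.006.

Emit:
nudge_tcp --moves '[{"trans": [0, 0.006, 0.02]}, {}, {}]'

```text
clock: 25.2
eef_pos: [0.5893, 0.2992, 0.1676]
orientation: [-0.0, 3.141, 0.001]
ft_force: [4.5, -2.6, 3.9]
finger_gap: 0.011
grip_force: 35.0
```

Emit:
nudge_tcp --moves '[{}, {}, {}, {"trans": [0, 0, -0.4]}, {"trans": [0, 0, -0.6]}, {"trans": [0, 0, -0.8]}, {"trans": [0, 0, -0.8]}, {}, {}]' --aperture 0.026

```text
clock: 26.1
eef_pos: [0.5888, 0.2991, 0.2984]
orientation: [-0.0, 3.141, 0.001]
ft_force: [-0.5, -0.3, -0.8]
finger_gap: 0.0261
grip_force: 0.0
```

```bash
python3 - <<'E'
from h import *
im,p=shot('wrist','w8')
m=hsv(im,(100,110,40),(130,255,255)); n,l,st,ce=cv2.connectedComponentsWithStats(m)
for i in range(1,n):
    if st[i,4]>150: print(st[i],plane('wrist',ce[i],.155,p)*1000)
for z in(.155,.16,.165): print(proj('wrist',(.589,.299,z),p))
E
```

```text
[ 317  177   13  104 1148] [587.99147311 299.36313827 155.        ]
[  94  390   53   45 1276] [809.77039743  60.72678933 155.        ]
[323.14253893 230.37429076]
[323.15300776 232.07132251]
[323.16381801 233.82481662]
```

Scaled: -0.045 m is -0.9, 0.01 m is 0.2.

Emit:
nudge_tcp --moves '[{"trans": [0.2, -0.9, 0]}, {"trans": [0.2, -0.9, 0]}, {"trans": [0.2, -0.9, 0]}, {"trans": [0, -0.9, 0]}, {"trans": [0, -0.9, 0]}, {}, {}]'

```text
clock: 26.85
eef_pos: [0.5581, 0.0732, 0.2963]
orientation: [-0.004, -3.139, -0.0]
ft_force: [0.2, 0.0, 0.5]
finger_gap: 0.026
grip_force: 0.0
```

```bash
python3 - <<'E'
from h import *
im,p=shot('wrist','w9'); s,_=shot('side','s9'); t,_=shot('top','t9')
cv2.imwrite('pics/f.png',np.hstack([cv2.resize(im[60:460,120:520],(400,400)),cv2.resize(s[150:360,190:400],(400,400),interpolation=2)]))
E
```

```text
(no output)
```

View pics/f.png

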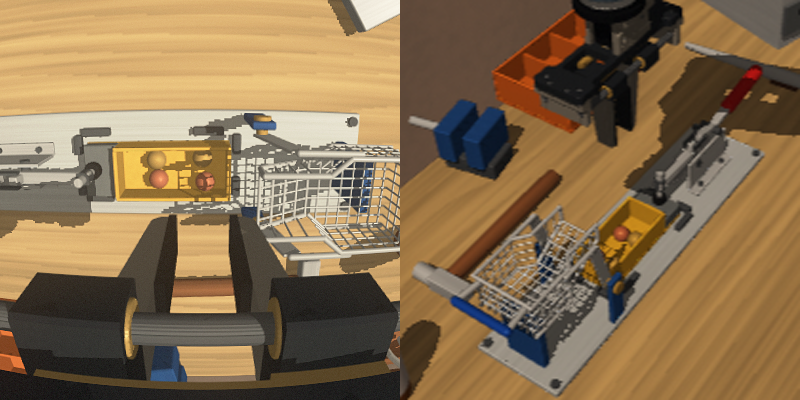

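All four beads (two copper, two brass) lie in the tray. The clamp is locked, the basket is level and empty, and the robot is clear.

```bash
python3 -c "
from cell import bot, eyes, order, probe_bus
print(order.sign_off())"
```

```text
the job is handed in; nothing more can be done
None
```

The job is handed in at about 27 s: the tray is seated and clamped with the handle locked, all four beads are in it, the basket is back to level, and I touched nothing else on the bench.

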